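Draw the chest's barrel bolt, park it and open the flap

ROBOT

A 6-joint arm with a two-finger parallel gripper is mounted at the origin on a cart in front of the work surface, level with it; the furniture and walls round the work are solid. World frame = base frame: x ahead of the robot, y to its left, z up, the work surface at z = 0. Lengths are in mm, angles in rad, forces in N, time in s.
With the tool pointing down it reaches from about 325 to 875 mm from the base axis. Payload 4.4 kg.
Tool frame: the origin (TCP) lies midway between the tips of the shut fingers; the grasp point (between the pads) lies 19 mm behind it; z points along the fingers, x is the direction in which the jaws open and shut, and the axes are right-handed (so a half turn about z gives the same grasp; the last joint's range is limited). The gripper opens to 85 mm and grips with 20 to 120 N. Pads are 22 mm wide; open, the fingers measure 114 mm over their backs; the gripper's body (76 mm by 85 mm) begins 54 mm behind the grasp point. The pads swing forward as they close: fully open they stand 13 mm farther back than shut.
Start: joints at [-1.353, 0.207, 1.542, -0, 1.393, -0.15], TCP at [206.737, -536.551, 231.282] pointing down, gripper open.
Joint ranges: [-2.73, 2.73], [-0.86, 2.22], [0.23, 2.46], [-1.11, 4.25], [0.08, 2.63], [-2.82, 2.82]. Speed limits (rad/s): [2.79, 2.79, 3.14, 3.14, 3.14, 3.14].

INTERFACE

Orientations are given as [roll, pitch, yaw] about the fixed x, y, z axes, in that order (R = Rz(yaw) Ry(pitch) Rx(roll)).
In Python, from bench import readout, read_camera, workorder gives the robot as it stands. The module is installed in compiled form; this text tells all that it offers.
- The arm moves only by the tool step_arm, never from a script. Its argument "series" is text: rows parted by semicolons, each of 5 numbers parted by spaces: the shift along the tool's x, y, z scaled (see below), then the turn about the tool's z scaled (see below), then the opening, from 0 (shut) to 1 (fully open). A call has 1 to 10 rows; each row is the pose to reach, as a shift and turn from the pose commanded when the call began, along the tool's axes at that moment, turning the shorter way round; what a row does not reach only later rows make up. The controller multiplies each number of a shift by 40 cm and each number of a turn by 360 degrees. A row lasts 1/10 s, in which the tool goes at most 50 mm and 8.59 degrees, less where a joint would pass 70% of its speed; a pose out of reach is approached as far as the arm can. A call with a number of a shift or a turn outside -1 to 1 is refused whole. A call with a gripper value outside its range is refused whole. The fingers move at their own pace and stop on an object; "newtons" is the grip in N (left out, the last holds). Time passes only in rows, so rows that repeat a pose let the fingers close. It gives the time, the measured TCP pose, the force and the opening at its end, in the units of the state.
- readout.read_state(): the state, without advancing time (a new reading comes with each control period).
- read_camera(name): name is "scene" or "top" or "wrist"; returns a dict with "img" (420x560x3 uint8, red, green, blue), "depth" (420x560 float32, mm along the optical axis (not along the pixel's ray), 0 where there is no reading), "fx", "fy", "cx", "cy" (pixels), "rvec" (rotation vector, rad) and "tvec" (3), from world to camera coordinates, as OpenCV has them; the wrist camera has in their place "tool_from_camera" (4x4, takes a point from camera to tool coordinates, whose origin is the TCP and whose axes are the tool frame's). Camera axes: x right, y down, z forward; pixel columns grow to the right and rows downward; lengths in mm; the calibration is good to about 2 mm. A picture is of the moment at which its call begins: read the wrist's pose just before it.
- workorder.job_done(): hands the job in, once; it reports no verdict.
The state is a dict: "time_s": time; "qpos": joint angles; "joint_vel": joint speeds; "joint_torque": joint torques, N m; "tcp_pos": TCP position; "eef_rot": TCP orientation; "force": force on the tool from outside, world axes, zero at the start; "moment": the same for the moment, N m; "opening": finger opening in mm.
Only numpy, scipy, OpenCV 4.12 (cv2) and the standard library are available. Lean on these libraries where they do the work, as an engineer would, in place of code of your own. Each camera call takes 0.05 s, during which the arm holds its last target.

TASK

Unbolt and open the small wooden chest: lift the bolt's handle clear of its notch, slide the bolt back out of the keeper until the handle can be laid fully down in the second notch, so that the bolt cannot creep back, then lift the flap by its bar and leave it standing open about halfway to upright or more. The second notch is not always in the same place, so feel for it, and leave the jar, the bottle and the glass muller where they stand.

Things in the scene. Friction and masses are not known exactly. Their poses are not given: they have to be found in the camera images.
- chest: Fixed wooden chest, 120 (x) x 270 (y) x 75 mm high; origin on the table, its top face at 75 mm; spans x -60..60 and y -140..130 mm; x points away from the robot, y left along the bolt, z up. Its top is a fixed deck (y -140..28) that carries the bolt, and a hinged flap (y 31..129). Two guide saddles hold the bolt: at y = 19 and -86 mm, each 14 mm long, 36 mm wide in x, top at z = 102 mm.
- bolt_tip (a point): Tip of the round steel barrel bolt, 12 mm thick, 150 mm long, lying along the chest's y: axis at the chest's x = -30 mm, z = 91 mm. Home, the tip is at y = 55 mm, reaching 25 mm over the flap through a keeper (34 mm wide in x, y 35..53 mm, top at z = 103 mm) fixed to the flap. Drawn 29 mm or more it is clear.
- home_notch (a point): Middle of the first notch (chest's x -48, y 0, z 95 mm), 14 mm wide, 10 mm deep, open at the top, in an upright catch plate 4 mm thick whose upper edge is at z = 95 mm. From it a plain land of that height runs toward the chest's -y, at y = -26 mm passing over to a second strip (x -54.5..-50.5 mm).
- deck_edge (a point): Point on the deck's near edge (chest's x -60, y -42, z 75 mm), beside the second strip. That strip has the second notch, as wide and deep as the first: its middle is anywhere from y = -50 to -34 mm, different each time, not given. Beyond this notch the land goes on as before, past the bolt's stop.
- handle_ball (a point): Centre of the 20 mm steel ball at the end of the bolt's handle. The stem, 8 mm thick, runs 58 mm from the bolt axis (chest's y 0 when home) to the ball; down in a notch it is level and points to the chest's -x, so the ball hangs 28 mm outside the near wall at z = 91 mm. The handle swings up about the bolt's axis and travels with the bolt.
- bolt_handle (a joint): Angle of the bolt's handle (rad): 0 lying level in a notch, growing as it is lifted, stop at 1.4. Above 0.52 the stem clears the catches; lowered on the land it rests at about 0.5 (first plate) or 0.4 (second strip); in the second notch it goes down below 0.15. Friction (about 0.5 N at the ball) holds it where it is left: it does not drop by itself.
- bolt (a joint): How far the bolt is drawn out of the keeper, toward the chest's -y (m): 0 home, stop at 0.060. Sliding takes about 2 N. With the handle down in a notch the bolt has about 3 mm of play either way. It can be pushed past the second notch, and back.
- pull_bar (a point): Middle of the pull bar on the flap: round steel bar 10 mm thick, 66 mm long, parallel to the flap's hinge (the chest's x), on two 8 mm posts 27 mm either side of this point; its centre is 34 mm above the flap and, shut, 80 mm from the hinge in the chest's y (at x 23, y 50, z 109 mm).
- flap_hinge (a point): Point on the flap's hinge axis (chest's x 23, y 130, z 75 mm), level with the pull bar's middle in x; the axis runs along the chest's x.
- flap (a joint): Opening angle of the flap (rad): 0 shut; its free edge, toward the chest's -y, rises; stop at 1.75. A stiff hinge (0.15 N m) holds it at any angle; open means above 0.7. It cannot open while the bolt is in the keeper.
- muller: Bystander: clear glass muller, 60 mm across, 81 mm high, standing loose; origin under its centre.
- jar: Bystander: glass jar with a white lid, 60 mm across, 88 mm high, standing loose; origin under its centre.
- stopper_bottle: Bystander: small glass bottle with a stopper, 47 mm across, 81 mm high, standing loose; origin under its centre.

How it is judged:
By the outcome, as a careful person would: the job done as asked, in the order asked, and still so for the second after the job is handed in, with the robot touching nothing.
It also fails if it takes over 64 s, if anything falls off the work surface, if the arm or the gripper's body presses on something with over 40 N, if the wrist force passes 120 N, or if a joint passes its speed limit or range.

## Working session

There is one attempt and no reset: what is moved stays moved. The work goes in short steps, Python scripts to look and compute and a tool call to move; the robot and the scene stay as the last step left them, time stands still between calls to the robot, and variables do not carry over. Pictures are saved under pics/ and viewed, and the job is handed in when it is done.

Besides the shell and the picture viewer there is one more tool, called after "Call:" by a JSON object that holds its "api" and its "payload", one argument or row to a line. step_arm: Moves the arm, as the interface text tells. Shifts and turns lie within -1 to 1; 1 stands for 40 cm of shift or 360 degrees of turn. Its arguments: {"type":"object","properties":{"series":{"type":"string"},"newtons":{"type":"number"}},"required":["series"]}

```bash
mkdir -p pics; cat > h.py <<'E'
import numpy as np,cv2
from bench import readout, read_camera, workorder
def save(c,n): cv2.imwrite('pics/'+n,c['img'][:,:,::-1])
def cloud(c):
    d=c['depth'];v,u=np.indices(d.shape)
    P=np.dstack([(u-c['cx'])/c['fx']*d,(v-c['cy'])/c['fy']*d,d])
    R=cv2.Rodrigues(np.array(c['rvec'],float))[0]
    W=(P-np.array(c['tvec']).ravel())@R
    W[d==0]=np.nan
    return W
E
python3 - <<'E'
from h import *
print(readout.read_state())
for n in ['scene','top','wrist']:
    c=read_camera(n);save(c,n+'0.png');np.savez('/tmp/'+n,**c)
    print(n,{k:np.round(v,3).tolist() for k,v in c.items() if k not in('img','depth')},np.isfinite(c['depth']).mean(),(c['depth']>0).mean())
E
```

```text
{'time_s': 0.0, 'qpos': array([-1.35346765e+00,  2.07439512e-01,  1.54298427e+00,  1.42848180e-05,
        1.39352159e+00, -1.50486964e-01]), 'joint_vel': array([-0.0003711 ,  0.00081928, -0.00068653, -0.00099885,  0.00066387,
        0.00053235]), 'joint_torque': array([-4.69974184e-04, -3.83030391e+01, -2.91595262e+01, -1.71966162e-04,
        1.04944265e-02, -8.28201763e-06]), 'tcp_pos': array([ 206.5885438 , -535.77348623,  230.1003295 ]), 'eef_rot': array([-3.14122604e+00,  2.32401844e-03, -1.20298279e+00]), 'force': array([ 0.90407026, -0.2586553 , -0.63719364]), 'moment': array([-0.04040144, -0.02780256,  0.02110428]), 'opening': 85.21959610024264}
scene {'fx': 434.022, 'fy': 434.022, 'cx': 279.584, 'cy': 213.376, 'rvec': [0.863, -2.554, 1.103], 'tvec': [431.737, 312.773, 841.265]} 1.0 0.9947278911564625
top {'fx': 490.87, 'fy': 490.87, 'cx': 282.431, 'cy': 213.902, 'rvec': [2.126, -2.157, 0.161], 'tvec': [-2.586, 551.95, 1274.187]} 1.0 0.9961479591836735
wrist {'fx': 344.485, 'fy': 344.485, 'cx': 287.617, 'cy': 200.439, 'tool_from_camera': [[1.0, 0.0, -0.0, 0.035], [-0.0, 0.947, 0.321, -82.618], [0.0, -0.321, 0.947, -142.828], [0.0, 0.0, 0.0, 1.0]]} 1.0 0.9958843537414966
```

View pics/scene0.png

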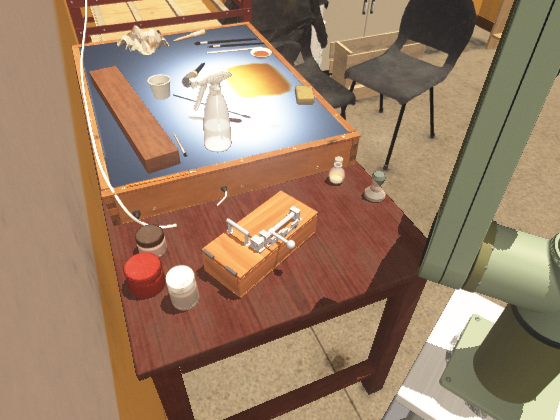

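View pics/top0.png

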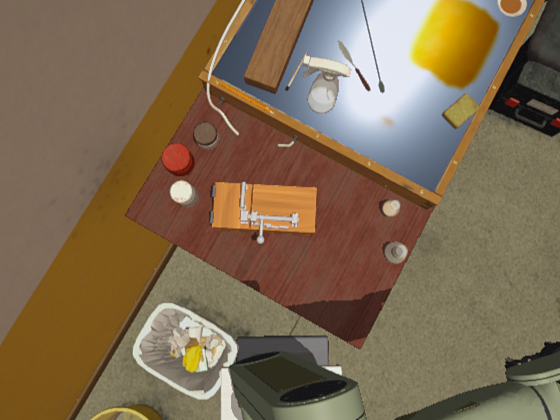

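The scene view shows the chest at about (262,240) with the ball at (291,244). In the top view the chest spans (212–316, 183–233), with the ball at (260,240), jar at (182,192), bottle at (390,208) and muller at (396,252). Next I'll measure these.

```bash
python3 - <<'E'
from h import *
for n in ['top','scene']:
    c=dict(np.load(f'/tmp/{n}.npz'));W=cloud(c);im=c['img'].astype(int)
    hsv=cv2.cvtColor(c['img'],cv2.COLOR_RGB2HSV)
    R=cv2.Rodrigues(c['rvec'])[0];print(n,'cam',-R.T@c['tvec'].ravel())
    m=(abs(W[...,2]-75)<6)&(W[...,0]>250)&(W[...,0]<900)&(hsv[...,1]>90)
    m&=(hsv[...,2]>120)
    k,l,s,ce=cv2.connectedComponentsWithStats(m.astype(np.uint8))
    i=1+np.argmax(s[1:,4]);print(s[i],ce[i])
    mm=cv2.morphologyEx((l==i).astype(np.uint8),cv2.MORPH_CLOSE,np.ones((15,15)))
    ys,xs=np.where(mm)
    # ray to plane z=75
    d=np.dstack([(xs-c['cx'])/c['fx'],(ys-c['cy'])/c['fy'],np.ones(len(xs))])[0]@R
    C=-R.T@c['tvec'].ravel();P=C+d*((75-C[2])/d[:,2])[:,None]
    r=cv2.minAreaRect(P[:,:2].astype(np.float32));print(r,cv2.boxPoints(r))
    print('zmed',np.nanmedian(W[l==i][:,2]))
    # table z
    t=(abs(W[...,2])<8)&(W[...,0]>250)&(W[...,0]<900);print('table',np.nanmedian(W[t][:,2]),t.sum())
E
```

```text
top cam [ 352.90814064  -11.25794871 1342.95815438]
[ 244  183   73   50 2492] [283.5858748  204.41573034]
((564.2778930664062, -3.4400863647460938), (187.94497680664062, 120.58458709716797), 85.8609619140625) [[ 497.3602    -92.815765]
 [ 617.6303   -101.519196]
 [ 631.19556    85.93559 ]
 [ 510.92548    94.63902 ]]
zmed 75.66501737842447
table 0.5477208579859687 32233
scene cam [125.02334067 583.07436282 797.71185904]
[ 202  226   82   54 1724] [237.23433875 252.24477958]
((568.0865478515625, 104.45919799804688), (141.6971893310547, 123.58840942382812), 85.9426040649414) [[501.43427  38.16047]
 [624.71295  29.41587]
 [634.73883 170.75793]
 [511.46014 179.50253]]
zmed 75.89748942131425
table 0.9671665374688345 30007
```

```bash
python3 - <<'E'
from h import *
c=dict(np.load('/tmp/top.npz'));
cv2.imwrite('pics/topz.png',cv2.resize(c['img'][150:280,170:420,::-1],None,fx=3,fy=3,interpolation=cv2.INTER_CUBIC))
c=dict(np.load('/tmp/scene.npz'));
cv2.imwrite('pics/scz.png',cv2.resize(c['img'][180:310,190:340,::-1],None,fx=4,fy=4,interpolation=cv2.INTER_CUBIC))
E
```

```text
(no output)
```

View pics/topz.png

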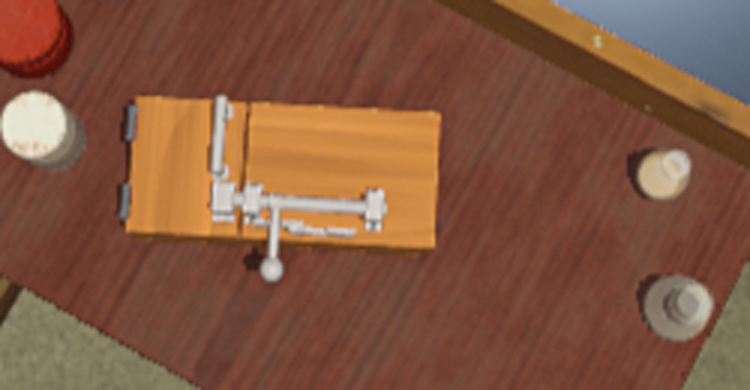

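View pics/scz.png

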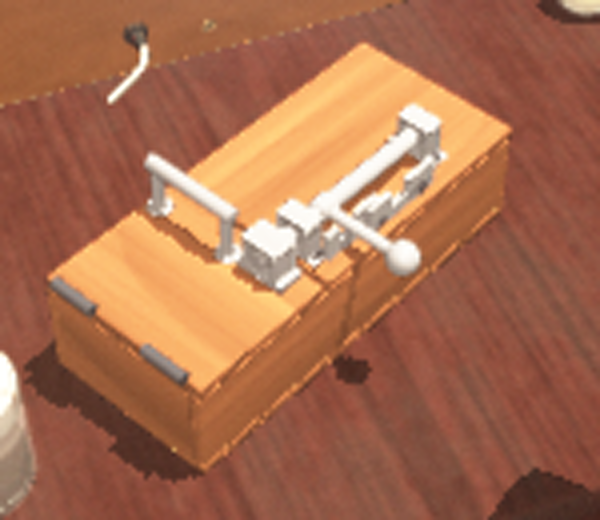

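```bash
cat >> h.py <<'E'
def ray(c,u,v,z):
    R=cv2.Rodrigues(np.array(c['rvec'],float))[0];C=-R.T@np.array(c['tvec']).ravel()
    d=np.array([(u-c['cx'])/c['fx'],(v-c['cy'])/c['fy'],1])@R
    return C+d*(z-C[2])/d[2]
E
python3 - <<'E'
from h import *
t=dict(np.load('/tmp/top.npz'));s=dict(np.load('/tmp/scene.npz'))
o=np.array([565.7,44]);a=-.0723
def ch(p): d=p[:2]-o; return np.round([d[0]*np.cos(a)+d[1]*np.sin(a),-d[0]*np.sin(a)+d[1]*np.cos(a)],1)
f=lambda u,v:(170+u/3-.33,150+v/3-.33); g=lambda u,v:(190+u/4-.37,180+v/4-.37)
for n,c,p,z in [('ball t',t,f(271,268),91),('ball s',s,g(405,258),91),('bar t a',t,f(221,98),112),('bar t b',t,f(217,174),112),('bar s a',s,g(150,158),112),('bar s b',s,g(233,217),112),
 ('saddle2 t',t,f(375,193),102),('saddle2 s',s,g(420,115),102),('far corner s',s,g(365,43),75),('right corner s',s,g(511,131),75),('near left s',s,g(196,390),75),('left s',s,g(50,277),75),
 ('jar',t,f(35,125),88),('bottle',t,f(678,163),81),('muller',t,f(688,303),81)]:
    P=ray(c,*p,z);print(n,np.round(P,1),ch(P))
E
```

```text
ball t [480.2  47.7  91. ] [-85.5  -2.5]
ball s [477.5  44.6  91. ] [-88.1  -5.7]
bar t a [624.5  88.3 112. ] [55.4 48.4]
bar t b [558.7  91.8 112. ] [-10.4  47.2]
bar s a [624.3  87.4 112. ] [55.3 47.5]
bar s b [558.3  93.8 112. ] [-10.9  49.2]
saddle2 t [541.9 -42.  102. ] [-17.5 -87.5]
saddle2 s [531.2 -44.4 102. ] [-28.1 -90.6]
far corner s [ 613.6 -101.9   75. ] [  58.3 -142.1]
right corner s [495.3 -91.3  75. ] [ -60.4 -140. ]
near left s [517.3 174.7  75. ] [-57.8 126.9]
left s [631.9 164.6  75. ] [ 57.3 125.1]
jar [608.2 251.9  88. ] [ 27.4 210.4]
bottle [ 567.6 -306.3   81. ] [  27.2 -349.2]
muller [ 445.9 -308.8   81. ] [ -94.  -360.6]
```

```bash
cat >> h.py <<'E'
O=np.array([565.5,42.0]);A=-.0723
def cw(x,y): return O+np.array([x*np.cos(A)-y*np.sin(A),x*np.sin(A)+y*np.cos(A)])
def wc(p): d=np.array(p)[:2]-O; return np.array([d[0]*np.cos(A)+d[1]*np.sin(A),-d[0]*np.sin(A)+d[1]*np.cos(A)])
def go(target,yaw=None,cur=None):
    s=readout.read_state();p=s['tcp_pos'] if cur is None else np.array(cur)
    from scipy.spatial.transform import Rotation as Ro
    R=Ro.from_euler('xyz',s['eef_rot']).as_matrix()
    d=R.T@(np.array(target)-p);r=d/400
    t=0 if yaw is None else -((yaw-s['eef_rot'][2]+np.pi)%(2*np.pi)-np.pi)/(2*np.pi)
    print('shift',np.round(r,4),'turn',round(t,4),'mm',np.round(d,1))
E
python3 - <<'E'
from h import *
T=[*cw(-50,-10),220];print(T)
go([350,-250,231],.15,[206.737,-536.551,231.282])
E
```

```text
[np.float64(514.9082550575848), np.float64(35.63797644757492), 220]
shift [-0.5397 -0.5918  0.0018] turn -0.2153 mm [-215.9 -236.7    0.7]
```

Call:
{"api": "step_arm", "payload": {
  "series": "-0.54 -0.59 0 -0.215 1;-0.54 -0.59 0 -0.215 1;-0.54 -0.59 0 -0.215 1;-0.54 -0.59 0 -0.215 1;-0.54 -0.59 0 -0.215 1;-0.54 -0.59 0 -0.215 1;-0.54 -0.59 0 -0.215 1;-0.54 -0.59 0 -0.215 1;-0.54 -0.59 0 -0.215 1;-0.54 -0.59 0 -0.215 1",
  "newtons": 30
}}

```text
time_s: 1.15
tcp_pos: [349.3, -249.6, 231.1]
eef_rot: [-3.141, 0.0, 0.148]
force: [0.0, 1.0, -0.1]
opening: 85.4
```

```bash
python3 - <<'E'
from h import *
print(readout.read_state())
go([*cw(-50,-10),220],1.4985)
E
```

```text
{'time_s': 1.15, 'qpos': array([-8.22663457e-01, -1.14029276e-01,  1.87680001e+00, -2.20824547e-05,
        1.37927946e+00, -9.71116410e-01]), 'joint_vel': array([-0.01373005,  0.0048949 , -0.00320698, -0.00123133,  0.00036834,
        0.09716491]), 'joint_torque': array([ 2.23900932e-01, -2.40924597e+01, -2.90084821e+01,  8.59246356e-03,
        5.71194396e-03, -6.61591385e-01]), 'tcp_pos': array([ 349.26599435, -249.6135446 ,  231.05141636]), 'eef_rot': array([-3.14122718e+00,  2.76122073e-04,  1.48457211e-01]), 'force': array([ 0.0053656 ,  0.96792433, -0.14909604]), 'moment': array([0.02775764, 0.01177773, 0.00870062]), 'opening': 85.35110893997121}
shift [ 0.515  -0.644   0.0277] turn -0.2149 mm [ 206.  -257.6   11.1]
```

Call:
{"api": "step_arm", "payload": {
  "series": "0.515 -0.644 0.028 -0.215 1;0.515 -0.644 0.028 -0.215 1;0.515 -0.644 0.028 -0.215 1;0.515 -0.644 0.028 -0.215 1;0.515 -0.644 0.028 -0.215 1;0.515 -0.644 0.028 -0.215 1;0.515 -0.644 0.028 -0.215 1;0.515 -0.644 0.028 -0.215 1;0.515 -0.644 0.028 -0.215 1;0.515 -0.644 0.028 -0.215 1"
}}

```text
time_s: 2.15
tcp_pos: [515.0, 35.2, 219.6]
eef_rot: [-3.141, -0.0, 1.496]
force: [-0.1, 0.4, 1.6]
opening: 85.3
```

```bash
cat >> h.py <<'E'
def wrist():
    from scipy.spatial.transform import Rotation as Ro
    s=readout.read_state();c=read_camera('wrist')
    M=np.eye(4);M[:3,:3]=Ro.from_euler('xyz',s['eef_rot']).as_matrix();M[:3,3]=s['tcp_pos']
    W=M@np.array(c['tool_from_camera']);Wi=np.linalg.inv(W)
    c['rvec']=cv2.Rodrigues(Wi[:3,:3])[0].ravel();c['tvec']=Wi[:3,3]
    return c,s
E
python3 - <<'E'
from h import *
c,s=wrist();save(c,'w1.png');np.savez('/tmp/w1',**c);print(s['tcp_pos'],s['eef_rot'],s['qpos'])
E
```

```text
[514.99889441  35.19230426 219.61746348] [-3.14063691e+00 -2.70569796e-05  1.49606536e+00] [-9.95489855e-02  9.22737685e-02  1.69699754e+00  3.41187063e-06
  1.35327746e+00 -1.59561510e+00]
```

View pics/w1.png

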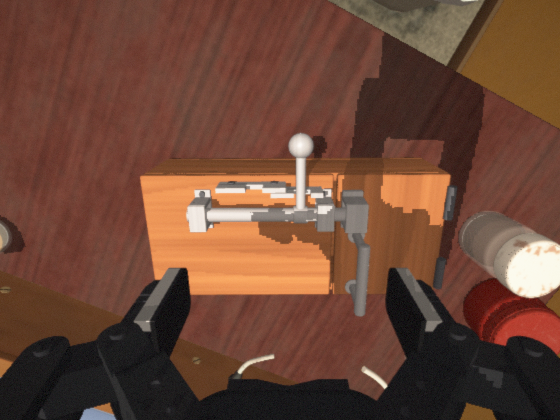

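The wrist view shows the ball at (301,146), chest corners at (145,173), (157,295) and (448,171), the bar at (360,245–315), and the second strip at about (217–330, 187).

```bash
python3 - <<'E'
from h import *
c=dict(np.load('/tmp/w1.npz'))
for n,u,v,z in [('ball',301,146,91),('cornerR near',144.5,173.5,75),('R far',157,295,75),('L near',448,172,75),('L far',439,292,75),('barend',361,315,112),('barnear',362,245,112),('gap at near',335,177,75)]:
    P=ray(c,u,v,z);print(n,np.round(P,1),np.round(wc(P),1))
cv2.imwrite('pics/w1z.png',cv2.resize(c['img'][130:250,180:380,::-1],None,fx=4,fy=4,interpolation=cv2.INTER_CUBIC))
E
```

```text
ball [479.6  48.4  91. ] [-86.2   0.2]
cornerR near [495.9 -86.5  75. ] [ -60.1 -133.2]
R far [616.5 -99.5  75. ] [  61.1 -137.5]
L near [514.  173.1  75. ] [-60.8 127. ]
L far [633.6 173.2  75. ] [ 58.4 135.8]
barend [625.9  90.5 112. ] [56.7 52.7]
barnear [559.1  91.8 112. ] [-10.   49.2]
gap at near [511.2  76.4  75. ] [-56.6  30.4]
```

View pics/w1z.png

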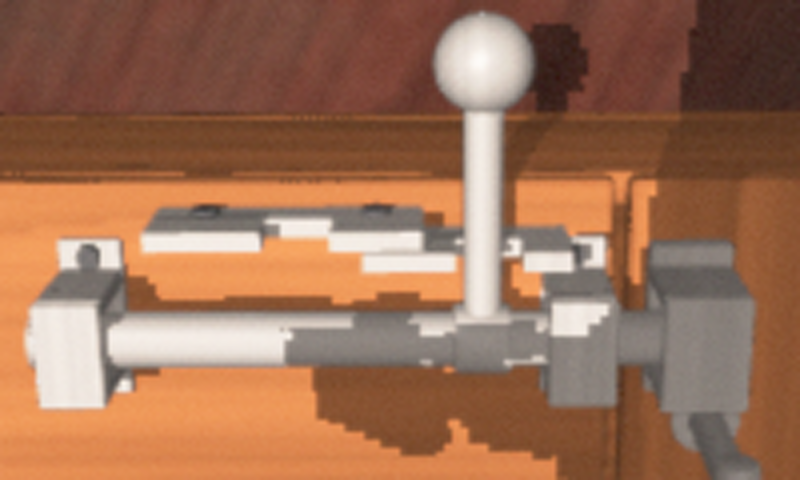

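```bash
python3 - <<'E'
from h import *
c=dict(np.load('/tmp/w1.npz'))
for n,u,v,z in [('n2 L',245.5,187,95),('n2 R',262.5,187,95),('strip end',180+425/4,184,95),('stem at strip',301,187,95)]:
    P=ray(c,u,v,z);print(n,np.round(P,1),np.round(wc(P),1))
go([479,48,110],1.4985)
E
```

```text
n2 L [508.7   1.5  95. ] [-53.7 -44.5]
n2 R [509.7  15.2  95. ] [-53.7 -30.7]
strip end [508.7  34.6  95. ] [-56.2 -11.5]
stem at strip [512.1  46.3  95. ] [-53.6   0.4]
shift [ 0.0256 -0.0919  0.2743] turn -0.0008 mm [ 10.3 -36.8 109.7]
```

Call:
{"api": "step_arm", "payload": {
  "series": "0.026 -0.092 0.22 -0.001 1;0.026 -0.092 0.22 -0.001 1;0.026 -0.092 0.22 -0.001 1;0.026 -0.092 0.3 -0.001 1;0.026 -0.092 0.371 -0.001 1;0.026 -0.092 0.371 -0.001 1;0.026 -0.092 0.371 -0.001 1"
}}

```text
time_s: 2.9
tcp_pos: [480.7, 47.5, 73.1]
eef_rot: [3.14, 0.0, 1.503]
force: [0.4, -0.5, 0.9]
opening: 85.6
```

Call:
{"api": "step_arm", "payload": {
  "series": "0 0 0 0 0.35;0 0 0 0 0.35;0 0 0 0 0.35;0 0 0 0 0.35;0 0 0 0 0.35"
}}

```text
time_s: 3.4
tcp_pos: [479.3, 48.0, 72.1]
eef_rot: [3.141, 0.0, 1.505]
force: [-0.8, -0.4, -0.0]
opening: 30.0
```

```bash
python3 - <<'E'
from h import *
c,s=wrist();save(c,'w2.png');print(s['tcp_pos'],s['eef_rot'],s['force'],s['opening'])
c=read_camera('scene');cv2.imwrite('pics/s2.png',cv2.resize(c['img'][150:310,190:390,::-1],None,fx=3,fy=3))
E
```

```text
[479.32194047  48.03768242  72.0550199 ] [3.14098004e+00 4.56358402e-06 1.50503195e+00] [-0.81712215 -0.44571819 -0.03880247] 30.006178939472672
```

View pics/w2.png

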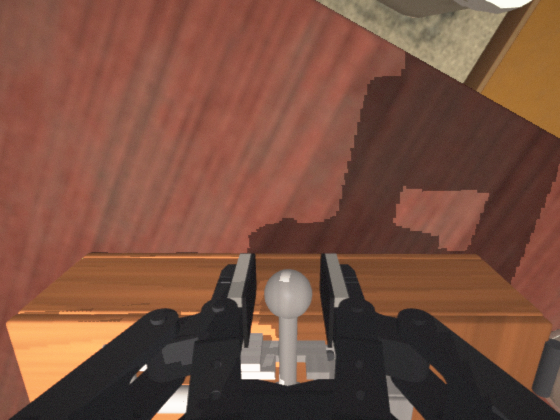

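View pics/s2.png

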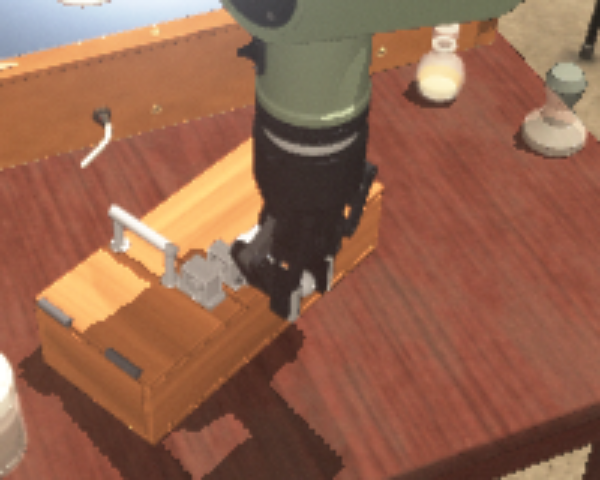

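The ball at (289,294) is centred between the pads at about (245,…) and (332,…). I'll close with a light grip.

Call:
{"api": "step_arm", "payload": {
  "series": "0 0 0 0 0;0 0 0 0 0;0 0 0 0 0;0 0 0 0 0;0 0 0 0 0;0 0 0 0 0",
  "newtons": 30
}}

```text
time_s: 4.1
tcp_pos: [479.1, 48.1, 71.6]
eef_rot: [-3.141, -0.0, 1.505]
force: [-0.0, -0.2, 0.3]
opening: 17.8
```

```bash
python3 - <<'E'
from h import *
s=readout.read_state();print(s['tcp_pos'],wc(s['tcp_pos']),s['force'],s['opening'])
R0=58
for th in [.2,.4,.6,.7]:
    # world delta from th=0: chest x +58(1-cos), z +58 sin
    dx=R0*(1-np.cos(th));dz=R0*np.sin(th)
    psi=s['eef_rot'][2];w=np.array([dx*np.cos(A),dx*np.sin(A),dz])
    t=np.array([w[0]*np.cos(psi)+w[1]*np.sin(psi),w[0]*np.sin(psi)-w[1]*np.cos(psi),-w[2]])
    print(th,np.round(t/400,4))
E
```

```text
[479.05536687  48.09479987  71.61767664] [-86.65906618  -0.16562619] [-0.03358203 -0.23325139  0.29338988] 17.773636389947644
0.2 [-0.      0.0029 -0.0288]
0.4 [-0.0001  0.0114 -0.0565]
0.6 [-0.0002  0.0253 -0.0819]
0.7 [-0.0002  0.0341 -0.0934]
```

Call:
{"api": "step_arm", "payload": {
  "series": "0 0.001 -0.014 0 0;0 0.003 -0.029 0 0;0 0.006 -0.043 0 0;0 0.011 -0.056 0 0;0 0.018 -0.07 0 0;0 0.025 -0.082 0 0;0 0.03 -0.089 0 0;0 0.03 -0.089 0 0"
}}

```text
time_s: 4.9
tcp_pos: [491.5, 47.2, 107.9]
eef_rot: [3.141, 0.0, 1.505]
force: [-0.8, 0.5, -0.8]
opening: 17.3
```

```bash
python3 - <<'E'
from h import *
c,s=wrist();save(c,'w3.png');print(s['tcp_pos'],wc(s['tcp_pos']),s['force'],s['opening'])
E
```

```text
[491.48884209  47.22787797 107.87859585] [-74.19544963  -0.13212595] [-0.75321605  0.52264514 -0.78205694] 17.304467127581205
```

View pics/w3.png

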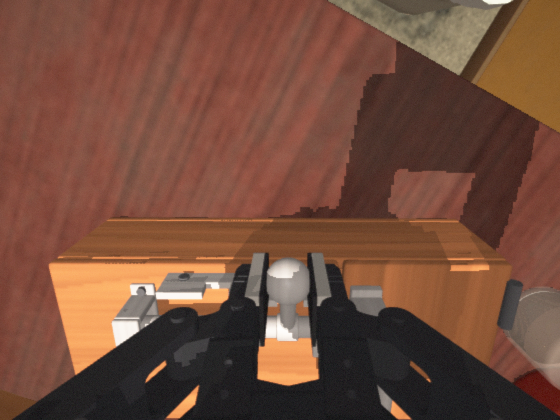

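Call:
{"api": "step_arm", "payload": {
  "series": "-0.015 0 0 0 0;-0.03 0 0 0 0;-0.045 0 0 0 0;-0.06 0 0 0 0;-0.075 0 0 0 0;-0.085 0 0 0 0;-0.085 0 0 0 0"
}}

```text
time_s: 5.65
tcp_pos: [488.6, 12.2, 107.2]
eef_rot: [-3.141, 0.001, 1.504]
force: [-2.5, -0.6, 0.1]
opening: 17.8
```

```bash
python3 - <<'E'
from h import *
s=readout.read_state();print(s['tcp_pos'],wc(s['tcp_pos']),s['force'],s['moment'],s['opening'])
E
```

```text
[488.60480757  12.23379427 107.20416454] [-74.544081   -35.24312146] [-2.46028348 -0.63980469  0.10268211] [-0.21610908  0.36547911  0.12739976] 17.835535749314307
```

Call:
{"api": "step_arm", "payload": {
  "series": "0 -0.007 0.01 0 0;0 -0.013 0.02 0 0;0 -0.02 0.034 0 0;0 -0.0225 0.039 0 0;0 -0.0235 0.042 0 0;0 -0.0235 0.042 0 0"
}}

```text
time_s: 6.25
tcp_pos: [480.3, 13.8, 90.7]
eef_rot: [3.14, 0.0, 1.505]
force: [1.4, -1.9, 0.4]
opening: 18.0
```

```bash
python3 - <<'E'
from h import *
s=readout.read_state();print(s['tcp_pos'],wc(s['tcp_pos']),s['force'],s['moment'],s['opening'])
E
```

```text
[480.25801654  13.80831676  90.65726901] [-82.98280481 -34.27565979] [ 1.43635148 -1.86998785  0.38177247] [-0.41487136 -0.4720061   0.02774051] 18.036993439848153
```

Call:
{"api": "step_arm", "payload": {
  "series": "0 -0.002 0.008 0 0;0 -0.004 0.016 0 0;0 -0.005 0.02 0 0;0 -0.005 0.02 0 0"
}}

```text
time_s: 6.65
tcp_pos: [477.6, 13.6, 82.2]
eef_rot: [3.141, 0.001, 1.505]
force: [2.5, -5.4, 1.1]
opening: 17.6
```

```bash
python3 - <<'E'
from h import *
c,s=wrist();save(c,'w4.png');print(s['tcp_pos'],wc(s['tcp_pos']),s['force'],s['moment'],s['opening'])
E
```

```text
[477.5723825   13.58839299  82.23176392] [-85.64553598 -34.68901123] [ 2.48354355 -5.3905875   1.05038301] [-0.82083803 -0.34713564 -0.02866281] 17.604922286793034
```

View pics/w4.png

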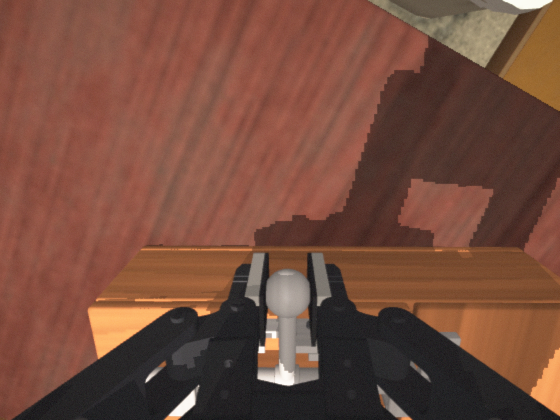

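Call:
{"api": "step_arm", "payload": {
  "series": "-0.005 0 0.002 0 0;-0.005 -0.001 0.01 0 0;-0.005 -0.001 0.018 0 0;-0.005 -0.001 0.025 0 0;-0.005 -0.001 0.025 0 0;-0.005 -0.001 0.025 0 0"
}}

```text
time_s: 7.3
tcp_pos: [475.9, 12.5, 71.8]
eef_rot: [-3.139, -0.001, 1.505]
force: [-2.3, 1.9, 1.0]
opening: 18.4
```

```bash
python3 - <<'E'
from h import *
c,s=wrist();save(c,'w5.png');print(s['tcp_pos'],wc(s['tcp_pos']),s['force'],s['moment'],s['opening'])
E
```

```text
[475.88125224  12.54729427  71.82708653] [-87.25704226 -35.8495523 ] [-2.34659372  1.90333138  1.02529798] [ 0.13339617  0.13780408 -0.00237726] 18.35696878406667
```

View pics/w5.png

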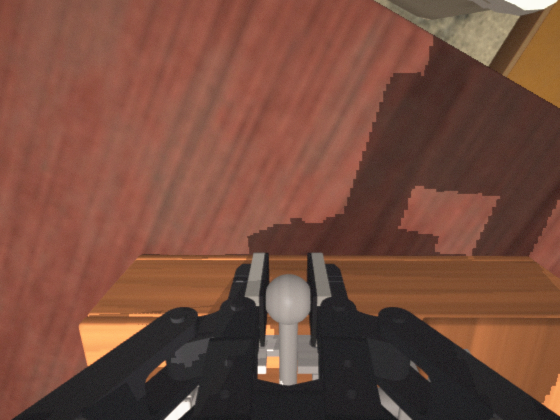

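The handle is fully down: TCP z is 71.8 against 71.6 at home, and the bolt is drawn about 36 mm. Next I'll release and retreat upward.

Call:
{"api": "step_arm", "payload": {
  "series": "0 0 0 0 0.5;0 0 0 0 0.5;0 0 0 0 0.5;0 0 0 0 0.5"
}}

```text
time_s: 7.75
tcp_pos: [477.2, 11.9, 72.6]
eef_rot: [3.141, 0.0, 1.505]
force: [0.3, -0.1, 0.7]
opening: 42.8
```

Call:
{"api": "step_arm", "payload": {
  "series": "0 0 -0.1 0 0.5;0 0 -0.2 0 0.5;0 0 -0.37 0 0.6;0 0 -0.37 0 0.6;0 0 -0.37 0 0.6;0 0 -0.37 0 0.6"
}}

```text
time_s: 8.35
tcp_pos: [476.7, 12.1, 220.2]
eef_rot: [3.142, 0.0, 1.505]
force: [-0.7, 0.3, 0.1]
opening: 51.2
```

```bash
python3 - <<'E'
from h import *
c,s=wrist();save(c,'w6.png');np.savez('/tmp/w6',**c);print(s['tcp_pos'],s['eef_rot'],s['force'])
go([*cw(23,50),180],1.4985)
E
```

```text
[476.72845555  12.06070443 220.20391888] [3.14158522e+00 9.34542065e-05 1.50499142e+00] [-0.65434815  0.30442259  0.14818452]
shift [0.2137 0.2772 0.0968] turn 0.001 mm [ 85.5 110.9  38.7]
```

View pics/w6.png

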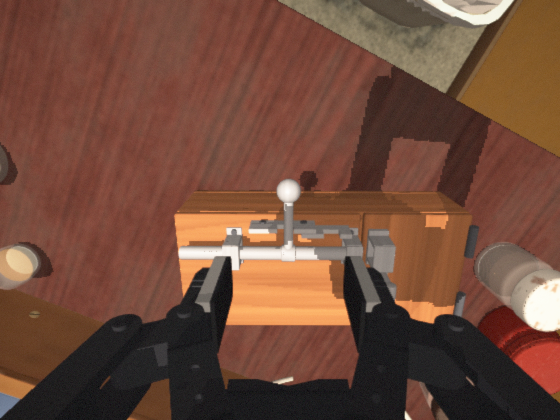

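```bash
python3 - <<'E'
from h import *
c=dict(np.load('/tmp/w6.npz'))
for z in (91,99,105): print(z,wc(ray(c,289,190,z)))
# depth at ball: top
W=cloud(c);print(W[188:193,287:292,2].mean())
E
```

```text
91 [-86.09333047 -35.14168183]
99 [-88.53049093 -35.19120384]
105 [-90.35836127 -35.22834534]
103.47149541848596
```

Call:
{"api": "step_arm", "payload": {
  "series": "0.107 0.138 0.05 0 0.6;0.214 0.277 0.097 0.001 0.6;0.214 0.277 0.097 0.001 0.6;0.214 0.277 0.097 0.001 0.6;0.214 0.277 0.097 0.001 0.6;0.214 0.277 0.2 0.001 0.6;0.214 0.277 0.2 0.001 0.6"
}}

```text
time_s: 9.1
tcp_pos: [587.4, 89.4, 135.2]
eef_rot: [-3.129, 0.001, 1.498]
force: [-1.8, -0.4, -1.1]
opening: 51.3
```

```bash
python3 - <<'E'
from h import *
c,s=wrist();save(c,'w7.png');print(s['tcp_pos'],wc(s['tcp_pos']),s['force'])
go([*cw(23,50),90],1.4985)
E
```

```text
[587.4440777   89.35089567 135.18543893] [18.46626069 48.81236609] [-1.83274512 -0.39169235 -1.11125216]
shift [0.0026 0.0082 0.119 ] turn -0.0001 mm [ 1.1  3.3 47.6]
```

View pics/w7.png

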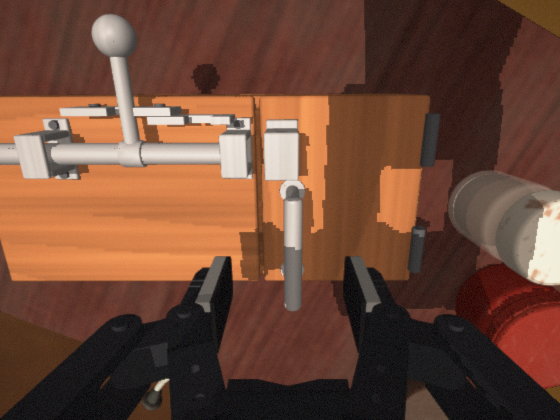

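Call:
{"api": "step_arm", "payload": {
  "series": "0 0 0.04 0 0.6;0 0 0.1 0 0.6;0 0 0.125 0 0.6;0 0 0.125 0 0.6"
}}

```text
time_s: 9.55
tcp_pos: [591.8, 89.8, 90.1]
eef_rot: [-3.139, 0.0, 1.498]
force: [0.2, 0.1, -0.2]
opening: 51.2
```

Call:
{"api": "step_arm", "payload": {
  "series": "0 0 0 0 0;0 0 0 0 0;0 0 0 0 0;0 0 0 0 0;0 0 0 0 0;0 0 0 0 0",
  "newtons": 30
}}

```text
time_s: 10.15
tcp_pos: [594.3, 91.5, 92.0]
eef_rot: [3.139, -0.002, 1.499]
force: [-0.3, 5.3, 5.2]
opening: 8.8
```

```bash
python3 - <<'E'
from h import *
c,s=wrist();save(c,'w8.png');print(s['tcp_pos'],wc(s['tcp_pos']),s['force'],s['opening'],s['qpos'])
r=np.hypot(80,34);a0=np.arctan2(34,80);psi=s['eef_rot'][2]
for th in np.arange(.1,1.15,.1):
    dy=80-r*np.cos(a0+th);dz=r*np.sin(a0+th)-34
    w=np.array([-dy*np.sin(A),dy*np.cos(A)])
    print(round(th,1),np.round(np.array([w[0]*np.cos(psi)+w[1]*np.sin(psi),w[0]*np.sin(psi)-w[1]*np.cos(psi),-dz])/400,4))
E
```

```text
[594.33796357  91.45967032  92.04337601] [25.18980462 51.41362537] [-0.32577674  5.34343033  5.16982895] 8.845096659027291 [ 0.00786908  0.40366374  1.595415    0.00202037  1.13959085 -1.49198304]
0.1 [ 0.0095  0.     -0.0195]
0.2 [ 0.0209  0.     -0.038 ]
0.3 [ 0.0341  0.     -0.0553]
0.4 [ 0.0489  0.     -0.0712]
0.5 [ 0.0652  0.     -0.0855]
0.6 [ 0.0829  0.     -0.0981]
0.7 [ 1.018e-01  1.000e-04 -1.089e-01]
0.8 [ 1.216e-01  1.000e-04 -1.177e-01]
0.9 [ 1.423e-01  1.000e-04 -1.245e-01]
1.0 [ 1.635e-01  1.000e-04 -1.292e-01]
1.1 [ 1.850e-01  1.000e-04 -1.318e-01]
```

View pics/w8.png

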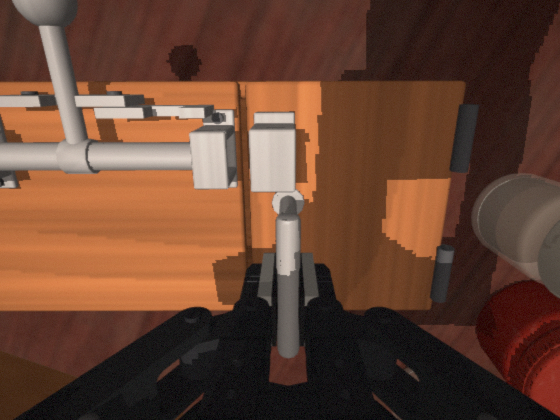

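The bar is between the pads at (288,280), with opening 8.8 mm. I'll lift it along the arc.

Call:
{"api": "step_arm", "payload": {
  "series": "0.0045 0 -0.01 0 0;0.0095 0 -0.0195 0 0;0.015 0 -0.029 0 0;0.021 0 -0.038 0 0;0.0275 0 -0.047 0 0;0.034 0 -0.0555 0 0;0.034 0 -0.0555 0 0"
}}

```text
time_s: 10.9
tcp_pos: [594.9, 102.9, 112.8]
eef_rot: [3.14, 0.002, 1.499]
force: [4.6, -0.3, -1.5]
opening: 8.8
```

```bash
python3 - <<'E'
from h import *
s=readout.read_state();print(s['tcp_pos'],wc(s['tcp_pos']),s['force'],s['moment'],s['opening'])
E
```

```text
[594.94679929 102.94326169 112.82193858] [24.96750925 62.91119627] [ 4.59683722 -0.32630373 -1.54973115] [-0.30689833 -0.66519586  0.04921837] 8.770234297092006
```

Call:
{"api": "step_arm", "payload": {
  "series": "0.007 0 -0.008 0 0;0.015 0 -0.016 0 0;0.023 0 -0.023 0 0;0.031 0 -0.03 0 0;0.04 0 -0.0365 0 0;0.049 0 -0.043 0 0;0.058 0 -0.0485 0 0;0.0675 0 -0.0535 0 0;0.0675 0 -0.0535 0 0"
}}

```text
time_s: 11.8
tcp_pos: [596.8, 127.7, 136.1]
eef_rot: [3.14, 0.006, 1.499]
force: [-0.2, -6.2, 7.2]
opening: 8.8
```

```bash
python3 - <<'E'
from h import *
s=readout.read_state();print(s['tcp_pos'],wc(s['tcp_pos']),s['force'],s['moment'],s['opening'])
E
```

```text
[596.84831906 127.73500932 136.10757472] [25.07317913 87.77553543] [-0.24886704 -6.24531295  7.19428882] [-1.26096059  0.03311338  0.04776788] 8.797174126702414
```

Call:
{"api": "step_arm", "payload": {
  "series": "0.01 0 -0.0045 0 0;0.02 0 -0.009 0 0;0.03 0 -0.0125 0 0;0.0405 0 -0.0155 0 0;0.051 0 -0.018 0 0;0.0615 0 -0.02 0 0;0.072 0 -0.022 0 0;0.083 0 -0.023 0 0;0.083 0 -0.023 0 0"
}}

```text
time_s: 12.7
tcp_pos: [599.4, 162.4, 146.2]
eef_rot: [3.139, 0.003, 1.499]
force: [-1.0, -3.0, 8.9]
opening: 8.9
```

```bash
python3 - <<'E'
from h import *
c,s=wrist();save(c,'w9.png');print(s['tcp_pos'],wc(s['tcp_pos']),s['force'],s['moment'],s['opening'])
c=read_camera('scene');cv2.imwrite('pics/s9.png',cv2.resize(c['img'][150:310,190:390,::-1],None,fx=3,fy=3))
E
```

```text
[599.3560959  162.35294071 146.18877088] [ 25.07370792 122.48418158] [-1.038188   -2.95599153  8.88173535] [-0.70034949  0.16150495  0.0944987 ] 8.890046294097802
```

View pics/s9.png

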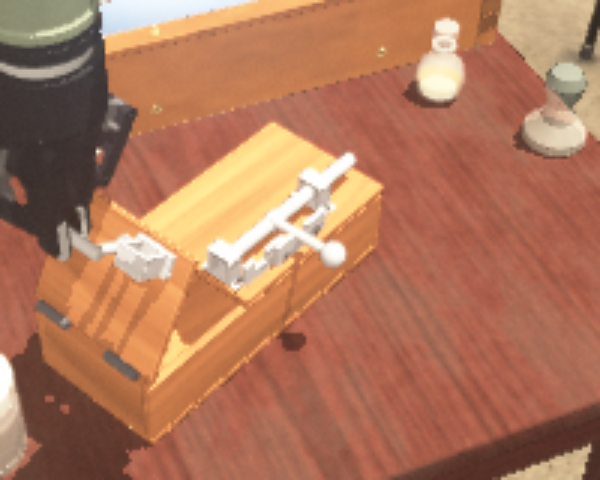

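View pics/w9.png

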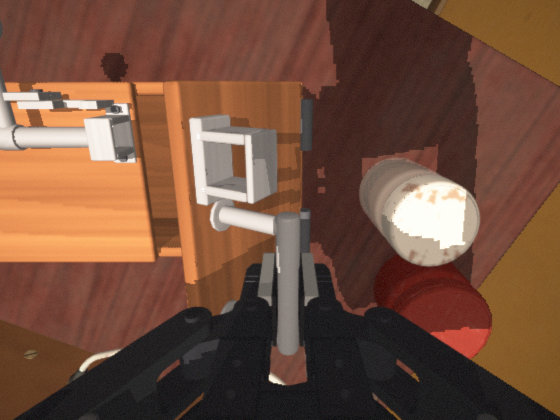

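The flap stands well open, and the jar, bottle and muller look untouched. I'll release with a small opening, since the flap is close behind the finger, and rise.

Call:
{"api": "step_arm", "payload": {
  "series": "0 0 0 0 0.2;0 0 0 0 0.2;0 0 0 0 0.2;0 0 0 0 0.2"
}}

```text
time_s: 13.2
tcp_pos: [597.8, 163.9, 142.6]
eef_rot: [-3.14, 0.0, 1.499]
force: [-0.3, -0.2, 0.9]
opening: 17.2
```

Call:
{"api": "step_arm", "payload": {
  "series": "0 0 -0.02 0 0.2;0 0 -0.05 0 0.2;0 0 -0.1 0 0.2;0 0 -0.2 0 0.2;0 0 -0.35 0 0.2;0 0 -0.35 0 0.2;0 0 -0.35 0 0.2;0 0 -0.35 0 0.2"
}}

```text
time_s: 14.0
tcp_pos: [598.0, 163.8, 282.8]
eef_rot: [-3.141, 0.0, 1.499]
force: [0.4, -0.2, -0.9]
opening: 17.3
```

```bash
python3 - <<'E'
from h import *
s=readout.read_state();print(s['tcp_pos'],s['force'],s['opening'])
go([450,60,300])
c,s=wrist();save(c,'w10.png')
c=read_camera('scene');save(c,'s10.png');W=cloud(c);np.savez('/tmp/s10',**c)
E
```

```text
[597.95343723 163.79343991 282.82145676] [ 0.39413011 -0.15349347 -0.9401208 ] 17.26505466829018
shift [-0.2854 -0.3503 -0.0426] turn 0 mm [-114.2 -140.1  -17. ]
```

View pics/w10.png

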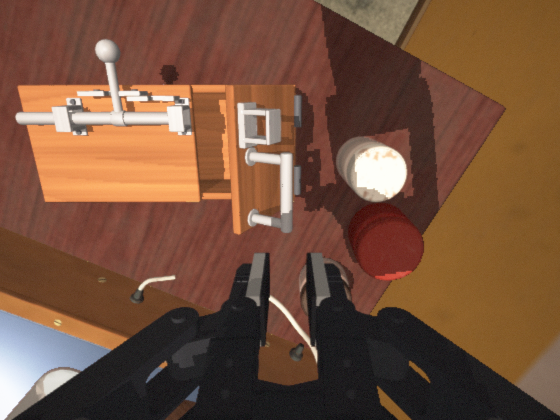

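View pics/s10.png

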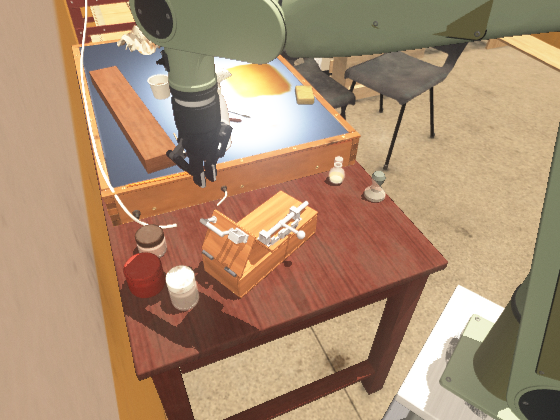

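Call:
{"api": "step_arm", "payload": {
  "series": "-0.25 -0.35 -0.04 0 0.2;-0.25 -0.35 -0.04 0 0.2;-0.25 -0.35 -0.04 0 0.2;-0.25 -0.35 -0.04 0 0.2;-0.25 -0.35 -0.04 0 0.2;-0.25 -0.35 -0.04 0 0.2;-0.25 -0.35 -0.04 0 0.2"
}}

```text
time_s: 14.8
tcp_pos: [452.1, 74.6, 298.4]
eef_rot: [-3.14, -0.0, 1.499]
force: [-0.5, -0.4, 0.3]
opening: 17.0
```

```bash
python3 - <<'E'
from h import *
c,s=wrist();save(c,'w11.png');np.savez('/tmp/w11',**c)
s2=dict(np.load('/tmp/s10.npz'))
t=read_camera('top');save(t,'t11.png')
for n,cc in(('scene',s2),('top',t),('wrist',c)):
    W=cloud(cc);P=W.reshape(-1,3);Q=np.column_stack([(P[:,:2]-O)@np.array([[np.cos(A),-np.sin(A)],[np.sin(A),np.cos(A)]]),P[:,2]])
    h=cv2.cvtColor(cc['img'],cv2.COLOR_RGB2HSV).reshape(-1,3)
    m=(abs(Q[:,0])<58)&(Q[:,1]>60)&(Q[:,1]<140)&(Q[:,2]>85)&(Q[:,2]<180)&(h[:,1]>110)
    if m.sum()>50:
        f=np.polyfit(130-Q[m,1],Q[m,2]-75,1);print(n,m.sum(),'flap angle',np.arctan(f[0]),f)
    b=(abs(Q[:,0]+88)<14)&(abs(Q[:,1]+36)<14)&(Q[:,2]>60)&(Q[:,2]<150)&(h[:,1]<90)
    if b.sum(): print(n,'ball zmax',np.percentile(Q[b,2],98),'med',np.median(Q[b],0),b.sum())
E
```

```text
scene 1395 flap angle 1.05038117126702 [1.74485594 2.22564968]
scene ball zmax 105.71320816202311 med [-90.14818351 -33.60609088 101.10351972] 61
top 236 flap angle 1.0280503124928588 [1.65791155 4.54112727]
top ball zmax 107.77880019835821 med [-86.60625561 -37.83635767 101.77314261] 38
wrist 1259 flap angle 1.0234871026160999 [1.6409339  5.48245888]
wrist ball zmax 104.57012241091887 med [-88.37639971 -34.80197852 100.78499499] 298
```

View pics/w11.png

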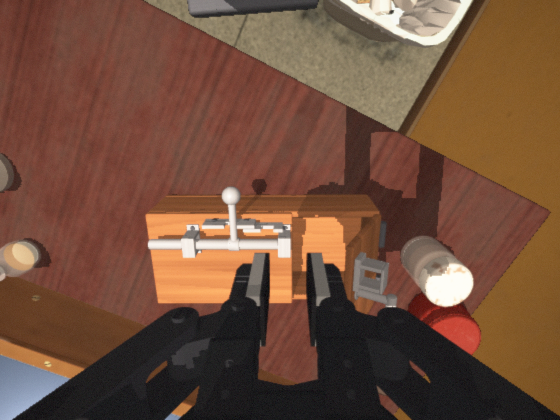

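View pics/t11.png

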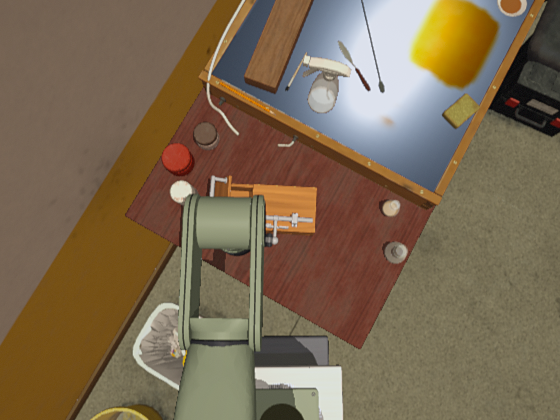

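```bash
python3 - <<'E'
from h import *
for n,y0 in(('scene',0),('top',0),('w1',0),('w6',-36),('w11',-36)):
    cc=dict(np.load(f'/tmp/{n}.npz'));W=cloud(cc);P=W.reshape(-1,3)
    Q=np.column_stack([(P[:,:2]-O)@np.array([[np.cos(A),-np.sin(A)],[np.sin(A),np.cos(A)]]),P[:,2]])
    h=cv2.cvtColor(cc['img'],cv2.COLOR_RGB2HSV).reshape(-1,3)
    b=(abs(Q[:,0]+88)<14)&(abs(Q[:,1]-y0)<14)&(Q[:,2]>60)&(Q[:,2]<150)&(h[:,1]<90)
    print(n,np.percentile(Q[b,2],98),np.median(Q[b],0))
E
```

```text
scene 104.08556638767054 [-90.21203036   2.07953303  97.76888091]
top 106.35122546227018 [-85.96421619  -1.04917658  98.49162192]
w1 101.99326341750783 [-87.33596182  -0.40589905  98.35801306]
w6 104.50683243666853 [-88.45331431 -35.97504874 101.00664086]
w11 104.57012241091887 [-88.37639971 -34.80197852 100.78499499]
```

```bash
python3 -c "
from h import *
print(workorder.job_done())"
```

```text
the job is handed in; nothing more can be done
None
```

The chest is unbolted and open, and I handed the job in after about 15 s of the 64 s allowed. No verdict was reported.

- **Bolt:** I gripped the ball, lifted the handle clear of the first notch (about 0.68 rad) and slid the bolt back 35–36 mm. I then felt for the second notch. The handle went down past the land's rest angle, and I moved it about 2 mm in −y when the notch wall pushed back. It then dropped the whole way. The pictures show the bolt tip clear of the keeper.
- **Handle:** By depth, the ball ends up about 2.5–3 mm higher than it was at home. That is roughly 0.05 rad, not exactly zero, but well under the 0.15 limit. During lowering, the gripper's height had matched the home height to within 0.2 mm, so the two checks differ slightly. I did not push it down further.
- **Flap:** I lifted it by its bar along the arc and let go. It stayed open at about 1.02–1.05 rad in all three cameras; 0.7 is needed.
- **Bystanders:** The jar, bottle and muller look unmoved in the final pictures, but I did not measure their positions again.
- **Forces:** The highest force I read was about 9 N, and the arm was clear of everything at the end.

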